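Load the charging caddy, tall charger at the back first

ROBOT

A 6-joint arm with a two-finger parallel gripper is mounted at the origin on a cart in front of the work surface, level with it; the furniture and walls round the work are solid. World frame = base frame: x ahead of the robot, y to its left, z up, the work surface at z = 0. Lengths are in m, angles in rad, forces in N, time in s.
With the tool pointing down it reaches from about 0.425 to 0.95 m from the base axis. Payload 3.5 kg.
Tool frame: the origin (TCP) lies at the very end of the fingers, on their centre line; the grasp point (between the pads) lies ctrl.tcp_to_grasp behind it (ctrl.tcp_to_grasp is the distance from the TCP to the grasp point, in m); z points along the fingers, y is the line along which they close (so a half turn about z gives the same grasp; the last joint's range is limited). The gripper opens to 85 mm and grips with 20 to 120 N. Pads are 22 mm wide; open, the fingers measure 114 mm over their backs; the gripper's body (76 mm by 85 mm) begins 54 mm behind the grasp point. The pads swing forward as they close: fully open they stand 13 mm farther back than shut.
Start: joints at [-1.452, 0.286, 1.577, -0, 1.279, -0.15], TCP at [0.179, -0.651, 0.231] pointing down, gripper open.
Joint ranges: [-2.77, 2.77], [-0.9, 2.22], [0.21, 2.48], [-1.53, 4.67], [0.24, 2.81], [-2.84, 2.84]. Speed limits (rad/s): [2.79, 2.79, 3.14, 3.14, 3.14, 3.14].

INTERFACE

Orientations are given as a unit quaternion [x, y, z, w].
In Python, from plant import ctrl gives the robot as it stands.
- The arm moves only by the shell command python3 -m inch 'ROWS' [FORCE]. ROWS is JSON, a list of rows, each an object with "slide": the shift along the tool's x, y, z in cm, a list of three; "turn": the turn about the tool's z in rad; "grip": the finger opening in cm, from 0 to 8.54. A call has 1 to 20 rows; each row is the pose to reach, as a shift and turn from the pose commanded when the call began, along the tool's axes at that moment; what a row does not reach only later rows make up. A row lasts 1/10 s, in which the tool goes at most 50 mm and 8.59 degrees, less where a joint would pass 70% of its speed; a pose out of reach is approached as far as the arm can. A call with a gripper value outside its range is refused whole. The fingers move at their own pace and stop on an object; FORCE is the grip in N (left out, the last holds). Time passes only in rows, so rows that repeat a pose let the fingers close. It gives the time, the measured TCP pose, the force, the opening and the grip force at its end, in the units of the state.
- ctrl.get_state(): the state, without advancing time (a new reading comes with each control period).
- ctrl.read_camera(name): name is "scene" or "side" or "wrist"; returns (picture, depth): 400x640x3 uint8, red, green, blue; 400x640 float32, m along the optical axis (not along the pixel's ray), 0 where there is no reading.
- ctrl.camera_info(name): a dict with "K" (3x3 intrinsics, pixels), "camera_from_world" (4x4, takes a point from world to camera coordinates); the wrist camera has in their place "T_tool_cam" (4x4, takes a point from camera to tool coordinates, whose origin is the TCP and whose axes are the flange's). Camera axes: x right, y down, z forward; pixel columns grow to the right and rows downward; lengths in m; the calibration is good to about 2 mm. A picture is of the moment at which its call begins: read the wrist's pose just before it. camera_info takes no time and is no camera call.
- ctrl.sign_off(): hands the job in; it is judged then, once.
The state is a dict: "time": time; "qpos": joint angles; "dq": joint speeds; "joint_efforts": joint torques, N m; "eef_pos": TCP position; "tcp_rot": TCP orientation; "contact_force": force on the tool from outside, world axes, zero at the start; "wrist_torque": the same for the moment, N m; "opening": opening from 0.0 (shut) to 1.0 (fully open); "finger_force": force on a finger pad.
Only numpy, scipy, OpenCV 4.12 (cv2) and the standard library are available. Lean on these libraries where they do the work, as an engineer would, in place of code of your own. Each camera call takes 0.05 s, during which the arm holds its last target. There are 200 camera calls.

TASK

Load the dark wooden two-bay caddy in the middle of the desk from the back forward: first stand the loose white charger block upright in the high-walled back bay, then put the earphone case, right way up, flat in the low front bay, so that you never have to reach the charger in over it. Set both down gently without dropping them, let go, and leave the other things on the desk where they are.

Things in the scene. Friction and masses are not known exactly. Their poses are not given: they have to be found in the camera images.
- caddy: Open dark wooden caddy, fixed to the desk, 200 (x) x 130 (y) mm. Origin: centre of its underside, on the desk; +x to its back, away from the robot (turned up to 0.3 rad), z up. Floor and walls 5 mm thick. Back bay: x +10 to +95, y +-60 mm inside, walled all round (divider included) to 25 mm above the desk. Front bay: x -95 to +5, y +-60 mm inside, lip at front and sides only 12 mm high.
- back_bay (a point): Centre of the back bay's floor, 5 mm above the desk; axes as the caddy's. Inside size 85 mm (x) x 120 mm (y).
- front_bay (a point): Centre of the front bay's floor, 5 mm above the desk; axes as the caddy's. Inside size 100 mm (x) x 120 mm (y).
- charger: The tall item: white upright charger block with a column of sockets, 34 mm (x) x 58 mm (y) x 64 mm high, about 0.2 kg, a plain box; grip across its 34 mm. Origin: centre of its underside; z up. Stands loose on the desk, left or right of the caddy. (A like charger at the far back right of the desk, by the monitor, is fixed: leave it.)
- ear_case: The short item: white earphone case with rounded ends, 46 mm (x) x 60 mm (y) x 22 mm high, about 0.05 kg, flat-bottomed, lid shut and fixed. Grip across its 46 mm, low down (it is widest about its mid-height). Origin: centre of its underside; z up. Lies loose on the desk on the other side of the caddy from the charger.
- phone: Bystander: dark phone 149x73x8 mm lying behind the caddy. Origin: centre of its underside.
- mouse: Bystander: computer mouse 104x53x38 mm, left and behind the caddy. Origin: centre of its underside.
- sticky_notes: Bystander: pad of sticky notes 78x78x10 mm, right and behind the caddy. Origin: centre of its underside.
- usb_stick: Bystander: memory stick 54x18x8 mm at the left of the desk. Origin: centre of its underside.
Not all that is in view belongs to the job. What is shaped like the charger but red or turquoise is not meant.

How it is judged:
On the way, in this order (a step that is already met when the one before it is completed fails the run):
1. the charger stands upright on the floor of the back bay, released, while the earphone case is still out of the caddy (x of charger in the frame of back_bay between -0.028 and 0.028 m and y of charger in the frame of back_bay between -0.045 and 0.045 m and z of charger in the frame of back_bay between -0.003 and 0.004 m and angle between charger's own z axis and vertical below 0.12 rad and linear speed of charger below 0.02 m/s and contact force between the fingers and charger below 0.3 N and horizontal distance between ear_case and caddy above 0.13 m), for 0.2 s.
2. then the earphone case lies flat on the floor of the front bay, right way up and released, the charger still standing in the back bay (x of ear_case in the frame of front_bay between -0.03 and 0.03 m and y of ear_case in the frame of front_bay between -0.04 and 0.04 m and z of ear_case in the frame of front_bay between -0.003 and 0.004 m and angle between each of ear_case, charger's own z axis and vertical below 0.12 rad and linear speed of ear_case below 0.02 m/s and contact force between the fingers and ear_case below 0.3 N and x of charger in the frame of back_bay between -0.028 and 0.028 m and y of charger in the frame of back_bay between -0.045 and 0.045 m and z of charger in the frame of back_bay between -0.003 and 0.004 m), for 0.2 s.
At the end, for the whole second after the job is handed in: Charger upright on the back bay's floor (centre within 28 mm fore-and-aft, 45 mm sideways of the bay's centre), earphone case right way up and flat on the front bay's floor (within 30 and 40 mm); tilt under 0.12 rad, undersides at most 4 mm off the floor; both at rest and released (all of step 2 and linear speed of charger below 0.02 m/s and contact force between the fingers and charger below 0.3 N); the robot touches nothing.
It fails at once if the charger or the earphone case is dropped or thrown (faster than 0.7 m/s out of the fingers, a fall of about 25 mm) ((contact force between the fingers and charger below 0.05 N and linear speed of charger above 0.7 m/s) or (contact force between the fingers and ear_case below 0.05 N and linear speed of ear_case above 0.7 m/s)).
It fails at once if the phone, mouse, pad of sticky notes or memory stick is moved by more than 30 mm (distance of any of phone, mouse, sticky_notes, usb_stick from where it was at the start of the episode above 0.03 m).
It also fails if it takes over 54 s, if anything falls off the work surface, if the arm or the gripper's body presses on something with over 40 N, if the wrist force passes 120 N, or if a joint passes its speed limit or range.

## Working session

There is one attempt and no reset: what is moved stays moved. The work goes in short steps, Python scripts to look and compute and a shell command to move; the robot and the scene stay as the last step left them, time stands still between calls to the robot, and variables do not carry over. Pictures are saved under pics/ and viewed, at most 10 in all, crops included, and the job is handed in when it is done.

```bash
mkdir -p pics; ls; cat > h.py <<'E'
import numpy as np,cv2
from plant import ctrl
from scipy.spatial.transform import Rotation as R
def look(name):
    s=ctrl.get_state(); im,d=ctrl.read_camera(name); i=ctrl.camera_info(name)
    if name=='wrist':
        T=np.eye(4);T[:3,:3]=R.from_quat(s['tcp_rot']).as_matrix();T[:3,3]=s['eef_pos'];W=T@np.array(i['T_tool_cam'])
    else: W=np.linalg.inv(np.array(i['camera_from_world']))
    return im,d,np.array(i['K']),W
def cloud(d,K,W):
    v,u=np.mgrid[:d.shape[0],:d.shape[1]]
    p=np.stack([(u-K[0,2])/K[0,0]*d,(v-K[1,2])/K[1,1]*d,d],-1)
    p=p@W[:3,:3].T+W[:3,3]; p[d==0]=np.nan
    return p
E
python3 - <<'E'
from h import *
print(ctrl.get_state(),ctrl.tcp_to_grasp)
for n in('scene','side'):
    im,d,K,W=look(n); np.savez(n,im=im,d=d,K=K,W=W); cv2.imwrite(f'pics/{n}.png',im[...,::-1]); print(n,W.round(3))
E
```

```text
pics
{'time': 0.0, 'qpos': array([-1.45201282e+00,  2.87202785e-01,  1.57819958e+00,  1.02671160e-05,
        1.27861571e+00, -1.49989531e-01]), 'dq': array([ 3.18924592e-04,  9.08927953e-05, -4.92414598e-04, -1.53667143e-04,
       -1.73312010e-03, -9.42181645e-04]), 'joint_efforts': array([-2.12762811e-04, -4.05977011e+01, -2.92628753e+01, -1.80180346e-04,
        5.79635191e-03,  5.33173505e-06]), 'eef_pos': array([ 0.17920276, -0.65008201,  0.22991022]), 'tcp_rot': array([ 9.90983183e-01,  1.33980817e-01,  2.38348143e-05, -1.21248965e-03]), 'contact_force': array([ 0.90762939, -0.40509078, -0.19369072]), 'wrist_torque': array([ 0.05846363, -0.01519809, -0.04495896]), 'finger_force': 0.0, 'opening': 1.0008607006142736} 0.0187
scene [[-0.604 -0.401  0.688 -0.314]
 [-0.796  0.323 -0.511  0.73 ]
 [-0.017 -0.857 -0.515  0.716]
 [ 0.     0.     0.     1.   ]]
side [[-0.922 -0.228  0.312  0.272]
 [-0.386  0.557 -0.735  0.804]
 [-0.006 -0.798 -0.602  0.671]
 [ 0.     0.     0.     1.   ]]
```

View pics/scene.png

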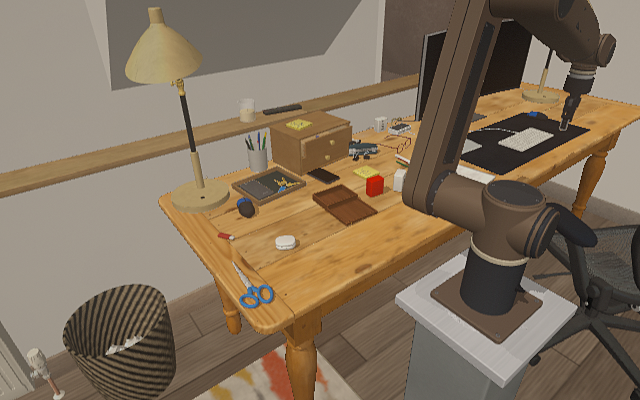

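View pics/side.png

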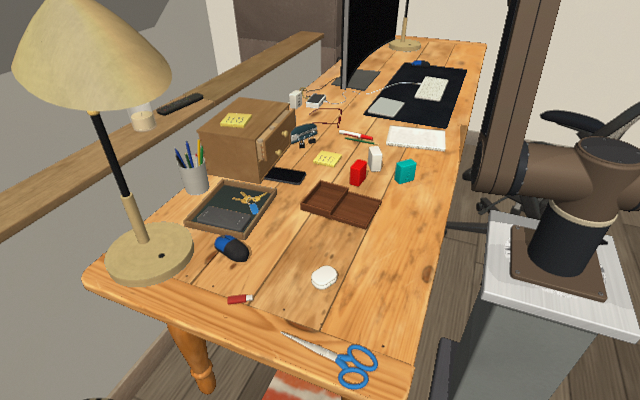

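In the side view, the blocks that could be the charger are:
- Red at (357,173) and turquoise at (404,171): wrong colours.
- White at (295,100), by the monitor: the fixed one.
- White at (375,158), standing loose right of the caddy: fits the description, so this is the charger.

The ear case is at (323,277) and the caddy at (341,203). Next I'll measure these and make the enlarged crop.

```bash
python3 - <<'E'
from h import *
z=np.load('side.npz'); im=z['im'];p=cloud(z['d'],z['K'],z['W'])
hsv=cv2.cvtColor(im,cv2.COLOR_RGB2HSV)
cv2.imwrite('pics/crop1.png',cv2.resize(im[120:300,290:430,::-1],None,fx=3.3,fy=3.3,interpolation=cv2.INTER_CUBIC))
def rep(n,box,m,zmin,zmax=.2):
    u0,u1,v0,v1=box; M=np.zeros(m.shape,bool); M[v0:v1,u0:u1]=m[v0:v1,u0:u1]; M&=(p[...,2]>zmin)&(p[...,2]<zmax)
    q=p[M].astype(np.float32); r=cv2.minAreaRect(q[:,:2]*1000)
    print(n,len(q),'c',np.round(r[0]),np.round(r[1]),round(r[2],1),'z',np.percentile(q[:,2],[5,95]).round(4))
white=(hsv[...,1]<40)&(hsv[...,2]>150)
red=((hsv[...,0]<6)|(hsv[...,0]>174))&(hsv[...,1]>180)
tq=(hsv[...,0]>80)&(hsv[...,0]<100)&(hsv[...,1]>120)
rep('white',(362,388,140,180),white,.055)
rep('white all',(362,388,140,180),white,.005)
rep('red',(345,372,155,190),red,.055); rep('tq',(390,420,150,190),tq,.055); rep('tq all',(390,420,150,190),tq,.005)
rep('ear',(300,345,255,295),white,.01)
dark=(hsv[...,2]<130)
rep('caddy',(296,386,175,230),dark,.008,.04)
E
```

```text
white 110 c [ 520. -249.] [31. 58.] 28.5 z [0.0568 0.0672]
white all 246 c [ 527. -322.] [ 43. 207.] 7.5 z [0.0093 0.0666]
red 131 c [ 543. -147.] [54. 31.] 83.1 z [0.0575 0.0671]
tq 139 c [ 411. -210.] [57. 34.] 47.8 z [0.0565 0.0667]
tq all 398 c [ 410. -209.] [59. 34.] 50.8 z [0.0091 0.0659]
ear 394 c [488. 269.] [57. 42.] 67.6 z [0.0118 0.0245]
caddy 820 c [571. -26.] [265. 238.] 17.6 z [0.0083 0.0257]
```

View pics/crop1.png

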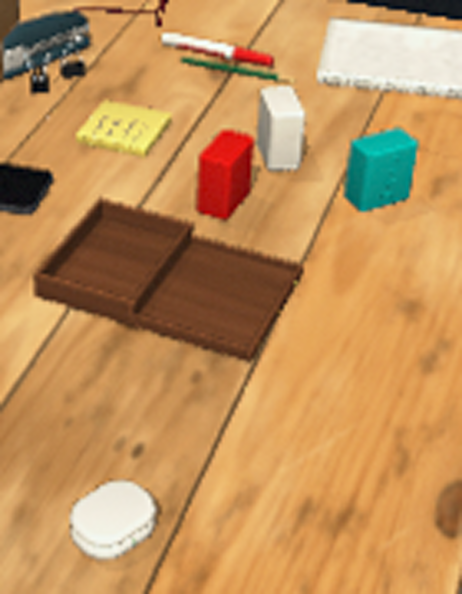

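The crop confirms it: a plain white block at crop (281,128) → image (375,159), loose, with red nearer the caddy and turquoise nearer the robot. I'll go above it and look with the wrist camera.

```bash
python3 -m inch '[{"slide":[43.5,-29.6,-4],"turn":-1.8,"grip":8.5},{"slide":[43.5,-29.6,-4],"turn":-1.8,"grip":8.5},{"slide":[43.5,-29.6,-4],"turn":-1.8,"grip":8.5},{"slide":[43.5,-29.6,-4],"turn":-1.8,"grip":8.5},{"slide":[43.5,-29.6,-4],"turn":-1.8,"grip":8.5},{"slide":[43.5,-29.6,-4],"turn":-1.8,"grip":8.5},{"slide":[43.5,-29.6,-4],"turn":-1.8,"grip":8.5},{"slide":[43.5,-29.6,-4],"turn":-1.8,"grip":8.5},{"slide":[43.5,-29.6,-4],"turn":-1.8,"grip":8.5},{"slide":[43.5,-29.6,-4],"turn":-1.8,"grip":8.5},{"slide":[43.5,-29.6,-4],"turn":-1.8,"grip":8.5},{"slide":[43.5,-29.6,-4],"turn":-1.8,"grip":8.5},{"slide":[43.5,-29.6,-4],"turn":-1.8,"grip":8.5},{"slide":[43.5,-29.6,-4],"turn":-1.8,"grip":8.5},{"slide":[43.5,-29.6,-4],"turn":-1.8,"grip":8.5},{"slide":[43.5,-29.6,-4],"turn":-1.8,"grip":8.5},{"slide":[43.5,-29.6,-4],"turn":-1.8,"grip":8.5},{"slide":[43.5,-29.6,-4],"turn":-1.8,"grip":8.5}]' 40
python3 - <<'E'
from h import *
im,d,K,W=look('wrist'); np.savez('w1',im=im,d=d,K=K,W=W); cv2.imwrite('pics/w1.png',im[...,::-1]); print(W.round(3),K)
print(np.array(ctrl.camera_info('wrist')['T_tool_cam']).round(3), ctrl.get_state()['qpos'])
E
```

```text
time: 1.9
eef_pos: [0.5198, -0.2502, 0.2713]
tcp_rot: [0.512, 0.859, 0.0, -0.0]
contact_force: [-0.0, 0.2, -0.7]
opening: 1.002
finger_force: 0.0
[[ 0.879  0.453  0.151  0.481]
 [ 0.478 -0.833 -0.28  -0.178]
 [-0.001  0.318 -0.948  0.413]
 [ 0.     0.     0.     1.   ]] [[286.9758695   0.        315.1273389]
 [  0.        286.9758695 201.6126363]
 [  0.          0.          1.       ]]
[[ 0.001 -0.948 -0.318  0.082]
 [ 1.     0.001 -0.    -0.   ]
 [ 0.001 -0.318  0.948 -0.142]
 [ 0.     0.     0.     1.   ]] [-6.24226758e-01  4.21088535e-02  1.77989823e+00  1.77589644e-05
  1.31953773e+00 -1.12130567e+00]
```

View pics/w1.png

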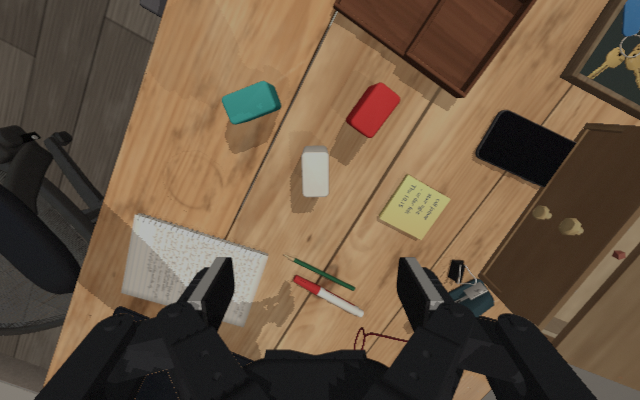

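The wrist view shows the white charger at (315,172), with its long side up the image and square to the fingers. Red is at (374,110), turquoise at (251,103), and the caddy's right part is at the top (430,40). I'll measure the charger top and the neighbours.

```bash
cat >> h.py <<'E'
def top(im,p,box,zmin,zmax,white=True):
    hsv=cv2.cvtColor(im,cv2.COLOR_RGB2HSV); u0,u1,v0,v1=box
    M=np.zeros(im.shape[:2],bool); M[v0:v1,u0:u1]=1
    M&=(p[...,2]>zmin)&(p[...,2]<zmax)
    if white: M&=(hsv[...,1]<60)&(hsv[...,2]>110)
    q=p[M].astype(np.float32); r=cv2.minAreaRect(q[:,:2]*1000)
    print(len(q),np.round(r[0],1),np.round(r[1],1),round(r[2],1),np.median(q[:,2]).round(4)); return q
E
python3 - <<'E'
from h import *
z=np.load('w1.npz'); im=z['im'];p=cloud(z['d'],z['K'],z['W'])
top(im,p,(290,340,135,210),.058,.075)
top(im,p,(340,405,75,145),.058,.075,False)
top(im,p,(215,285,75,130),.058,.075,False)
s=ctrl.get_state(); print(R.from_quat(s['tcp_rot']).as_matrix().round(3))
E
```

```text
1185 [ 519.2 -250.7] [32.8 57.3] 29.2 0.0629
1491 [ 544.7 -150.1] [57.9 34.2] 82.8 0.0629
1521 [ 411.  -212.9] [58.4 34. ] 48.2 0.0631
[[-0.477  0.879  0.   ]
 [ 0.879  0.477 -0.   ]
 [-0.     0.    -1.   ]]
```

```bash
python3 -m inch '[{"slide":[0,0,4],"turn":0,"grip":8.5},{"slide":[0,0,8],"turn":0,"grip":8.5},{"slide":[0,0,12],"turn":0,"grip":8.5},{"slide":[0,0,16],"turn":0,"grip":8.5},{"slide":[0,0,19],"turn":0,"grip":8.5},{"slide":[0,0,22],"turn":0,"grip":8.5},{"slide":[0,0,23.5],"turn":0,"grip":8.5},{"slide":[0,0,24.3],"turn":0,"grip":8.5},{"slide":[0,0,24.3],"turn":0,"grip":8.5},{"slide":[0,0,24.3],"turn":0,"grip":2.5},{"slide":[0,0,24.3],"turn":0,"grip":2.5},{"slide":[0,0,24.3],"turn":0,"grip":2.5},{"slide":[0,0,24.3],"turn":0,"grip":2.5},{"slide":[0,0,24.3],"turn":0,"grip":2.5},{"slide":[0,0,24.3],"turn":0,"grip":2.5},{"slide":[0,0,24.3],"turn":0,"grip":2.5},{"slide":[0,0,24.3],"turn":0,"grip":2.5}]' 40
```

```text
time: 3.65
eef_pos: [0.5208, -0.2504, 0.0296]
tcp_rot: [0.511, 0.86, -0.0, 0.001]
contact_force: [-1.4, 0.3, 5.4]
opening: 0.394
finger_force: 41.5
```

```bash
python3 -m inch '[{"slide":[0,0,-1],"turn":0,"grip":2.5},{"slide":[0,0,-3],"turn":0,"grip":2.5},{"slide":[0,0,-6],"turn":0,"grip":2.5},{"slide":[0,0,-9],"turn":0,"grip":2.5},{"slide":[0,0,-11],"turn":0,"grip":2.5},{"slide":[0,0,-12],"turn":0,"grip":2.5},{"slide":[0,0,-12],"turn":0,"grip":2.5}]'
python3 - <<'E'
from h import *
for n in('side','scene'):
    z=np.load(n+'.npz'); im=z['im'];p=cloud(z['d'],z['K'],z['W']); h=cv2.cvtColor(im,cv2.COLOR_RGB2HSV)
    M=((p[...,0]>.35)&(p[...,0]<.75)&(abs(p[...,1])<.2)&(p[...,2]>-.01)&(p[...,2]<.04)&(h[...,2]<135)&(h[...,1]>60)).astype(np.uint8)
    k,L,st,c=cv2.connectedComponentsWithStats(M); i=1+st[1:,4].argmax(); print(n,st[i],c[i].round())
    q=p[L==i].astype(np.float32)
    for a in(-9,.019):
        r=cv2.minAreaRect(1000*q[q[:,2]>a][:,:2]); print(np.round(r[0],1),np.round(r[1],1),round(r[2],1),(q[:,2]>a).sum())
E
```

```text
time: 4.35
eef_pos: [0.5204, -0.2501, 0.1494]
tcp_rot: [0.511, 0.86, -0.0, 0.001]
contact_force: [-1.0, 0.6, -1.6]
opening: 0.392
finger_force: 40.6
side [ 300  181   82   49 2283] [341. 205.]
[542.7 -30. ] [181.5 203.6] 85.0 2283
[599.5 -10.8] [130.6  94.7] 86.4 258
scene [ 313  184   65   43 1470] [343. 204.]
[568.6 -18.5] [154.5 249. ] 84.8 1470
[599.3 -10.6] [132.7  99.8] 86.9 189
```

The side and scene views agree: the back bay is at (0.5995, -0.011) with caddy yaw about -3.6°. I'll carry the charger over and check from there.

```bash
python3 -m inch '[{"slide":[1,1,0],"turn":0.05,"grip":2.5},{"slide":[3,3.2,0],"turn":0.12,"grip":2.5},{"slide":[5.3,5.7,0],"turn":0.2,"grip":2.5},{"slide":[7.7,8.2,0],"turn":0.28,"grip":2.5},{"slide":[10,10.7,0],"turn":0.36,"grip":2.5},{"slide":[12.4,13.2,0],"turn":0.44,"grip":2.5},{"slide":[14.5,15.4,0],"turn":0.51,"grip":2.5},{"slide":[16.2,17.3,0],"turn":0.55,"grip":2.5},{"slide":[17.1,18.2,0],"turn":0.56,"grip":2.5},{"slide":[17.3,18.4,0],"turn":0.56,"grip":2.5},{"slide":[17.3,18.4,0],"turn":0.56,"grip":2.5},{"slide":[17.3,18.4,0],"turn":0.56,"grip":2.5},{"slide":[17.3,18.4,0],"turn":0.56,"grip":2.5}]'
python3 - <<'E'
from h import *
im,d,K,W=look('wrist'); np.savez('w2',im=im,d=d,K=K,W=W); cv2.imwrite('pics/w2.png',im[...,::-1])
E
```

```text
time: 5.65
eef_pos: [0.5987, -0.0108, 0.1479]
tcp_rot: [0.729, 0.684, -0.0, -0.0]
contact_force: [0.0, -0.3, -1.9]
opening: 0.396
finger_force: 40.6
```

View pics/w2.png

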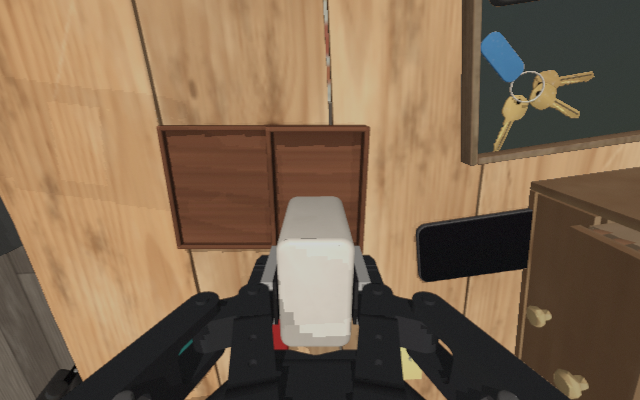

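The charger, held at (315,270), is square to the caddy and between the back bay's walls (columns 270–366, left wall at row 128). A quick numeric check of the back bay before lowering.

```bash
python3 - <<'E'
from h import *
z=np.load('w2.npz'); p=cloud(z['d'],z['K'],z['W']); K,W=z['K'],z['W']
# where image corners of the caddy rim (back-left, front-left of back bay) lie at z=.025; front-left outer at .012
for (u,v,h) in((368,127,.025),(268,128,.025),(160,127,.012),(178,248,.012)):
    r=W[:3,:3]@[(u-K[0,2])/K[0,0],(v-K[1,2])/K[1,1],1]; print((W[:3,3]+r*(h-W[2,3])/r[2]).round(4))
c=np.array([.5995,-.0108]); a=np.radians(-3.6); X=np.array([np.cos(a),np.sin(a)]);Y=np.array([-X[1],X[0]])
print('pred',[np.round(c+X*i/1000+Y*.065,4) for i in(47.5,-47.5,-152.5)], np.round(c-X*.1525-Y*.065,4))
E
```

```text
[0.6493 0.0493 0.025 ]
[0.5599 0.054  0.025 ]
[0.4566 0.0603 0.012 ]
[ 0.4463 -0.0661  0.012 ]
pred [array([0.651 , 0.0511]), array([0.5562, 0.0571]), array([0.4514, 0.0636])] [ 0.4432 -0.0661]
```

```bash
python3 -m inch '[{"slide":[0,0,1.5],"turn":0,"grip":2.5},{"slide":[0,0,4],"turn":0,"grip":2.5},{"slide":[0,0,6.5],"turn":0,"grip":2.5},{"slide":[0,0,8.5],"turn":0,"grip":2.5},{"slide":[0,0,9.8],"turn":0,"grip":2.5},{"slide":[0,0,10.6],"turn":0,"grip":2.5},{"slide":[0,0,10.9],"turn":0,"grip":2.5},{"slide":[0,0,11.0],"turn":0,"grip":2.5},{"slide":[0,0,11.1],"turn":0,"grip":2.5},{"slide":[0,0,11.2],"turn":0,"grip":2.5},{"slide":[0,0,11.2],"turn":0,"grip":2.5},{"slide":[0,0,11.2],"turn":0,"grip":2.5}]'
```

```text
time: 6.9
eef_pos: [0.5993, -0.01, 0.0368]
tcp_rot: [0.729, 0.685, 0.0, 0.0]
contact_force: [-0.3, -0.1, -2.6]
opening: 0.392
finger_force: 40.6
```

```bash
python3 -m inch '[{"slide":[0,0,0.1],"turn":0,"grip":2.5},{"slide":[0,0,0.2],"turn":0,"grip":2.5},{"slide":[0,0,0.25],"turn":0,"grip":2.5},{"slide":[0,0,0.25],"turn":0,"grip":2.5},{"slide":[0,0,0.25],"turn":0,"grip":2.5}]'
```

```text
time: 7.4
eef_pos: [0.5993, -0.0099, 0.0346]
tcp_rot: [0.729, 0.685, 0.0, 0.0]
contact_force: [-3.4, 1.0, 4.3]
opening: 0.396
finger_force: 41.3
```

Contact with the floor. Release and rise.

```bash
python3 -m inch '[{"slide":[0,0,0],"turn":0,"grip":4},{"slide":[0,0,0],"turn":0,"grip":5},{"slide":[0,0,0],"turn":0,"grip":6.5},{"slide":[0,0,0],"turn":0,"grip":8.5},{"slide":[0,0,0],"turn":0,"grip":8.5},{"slide":[0,0,0],"turn":0,"grip":8.5},{"slide":[0,0,0],"turn":0,"grip":8.5},{"slide":[0,0,-2],"turn":0,"grip":8.5},{"slide":[0,0,-5],"turn":0,"grip":8.5},{"slide":[0,0,-9],"turn":0,"grip":8.5},{"slide":[0,0,-13],"turn":0,"grip":8.5},{"slide":[0,0,-17],"turn":0,"grip":8.5},{"slide":[0,0,-20],"turn":0,"grip":8.5},{"slide":[0,0,-20],"turn":0,"grip":8.5},{"slide":[0,0,-20],"turn":0,"grip":8.5}]'
python3 - <<'E'
from h import *
im,d,K,W=look('wrist'); np.savez('w3',im=im,d=d,K=K,W=W); cv2.imwrite('pics/w3.png',im[...,::-1])
p=cloud(d,K,W)
q=top(im,p,(220,420,60,300),.058,.085)
z=np.load('side.npz'); ps=cloud(z['d'],z['K'],z['W']); top(z['im'],ps,(300,345,255,295),.012,.03)
s=ctrl.get_state(); print(s['eef_pos'],R.from_quat(s['tcp_rot']).as_matrix().round(3),s['qpos'][[0,5]])
E
```

```text
time: 8.9
eef_pos: [0.5993, -0.01, 0.2344]
tcp_rot: [0.729, 0.685, 0.0, 0.001]
contact_force: [-0.8, -0.0, -1.3]
opening: 0.999
finger_force: 0.0
1544 [598.8 -10. ] [58. 34.] 87.5 0.068
382 [489.5 268. ] [55.8 44.7] 68.2 0.0227
[ 0.59846489 -0.00985148  0.23270782] [[ 0.062  0.998 -0.002]
 [ 0.998 -0.062  0.   ]
 [ 0.    -0.002 -1.   ]] [-0.18584    -0.12384444]
```

View pics/w3.png

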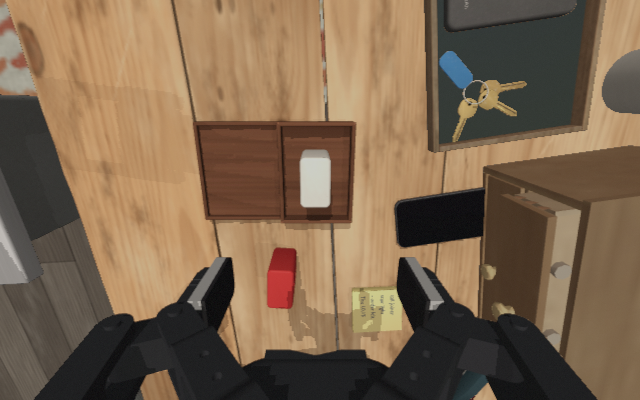

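The charger stands upright in the back bay at (315,180), its top at 68 mm, so it sits on the 5 mm floor. Next, above the ear case.

```bash
python3 -m inch '[{"slide":[2,-1,0],"turn":0.03,"grip":8.5},{"slide":[6,-2.8,0],"turn":0.1,"grip":8.5},{"slide":[10,-4.7,0],"turn":0.17,"grip":8.5},{"slide":[14,-6.5,0],"turn":0.23,"grip":8.5},{"slide":[18,-8.4,0],"turn":0.29,"grip":8.5},{"slide":[22,-10.3,0],"turn":0.32,"grip":8.5},{"slide":[25,-11.7,0],"turn":0.32,"grip":8.5},{"slide":[27.1,-12.6,0],"turn":0.32,"grip":8.5},{"slide":[27.1,-12.6,0],"turn":0.32,"grip":8.5},{"slide":[27.1,-12.6,0],"turn":0.32,"grip":8.5},{"slide":[27.1,-12.6,0],"turn":0.32,"grip":8.5}]'
python3 - <<'E'
from h import *
im,d,K,W=look('wrist'); np.savez('w4',im=im,d=d,K=K,W=W); cv2.imwrite('pics/w4.png',im[...,::-1])
p=cloud(d,K,W)
for a in(.005,.012,.018): q=top(im,p,(220,420,60,300),a,.04)
s=ctrl.get_state(); print(s['eef_pos'],R.from_quat(s['tcp_rot']).as_matrix().round(3))
E
```

```text
time: 10.05
eef_pos: [0.49, 0.2674, 0.2326]
tcp_rot: [0.829, 0.56, -0.001, -0.0]
contact_force: [-0.1, -1.0, 0.7]
opening: 0.993
finger_force: 0.0
1486 [477.7 336.6] [ 56.3 199.2] 9.9 0.0214
1442 [490.2 267.2] [58.4 45.4] 66.9 0.0214
1421 [490.1 267.1] [58.6 45.1] 64.8 0.0215
[0.49024303 0.26725211 0.23288745] [[ 0.374  0.927 -0.001]
 [ 0.927 -0.374 -0.001]
 [-0.001 -0.001 -1.   ]]
```

View pics/w4.png

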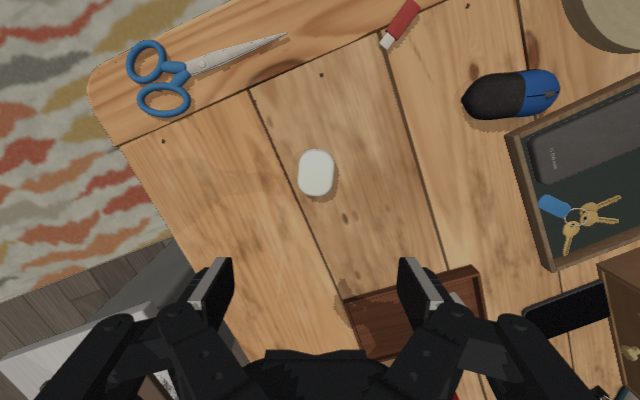

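The ear case is at (316,172), lined up with the fingers apart from about 2°. Before going low, I'll check from saved depth where the fingertips sit relative to the TCP.

```bash
python3 - <<'E'
from h import *
Tc=np.array(ctrl.camera_info('wrist')['T_tool_cam']); print(ctrl.tcp_to_grasp)
for n,b in(('w4',(190,235,255,310)),('w4',(395,440,255,310)),('w2',(255,277,250,300)),('w2',(353,375,250,300))):
    z=np.load(n+'.npz'); p=cloud(z['d'],z['K'],Tc); q=p[b[2]:b[3],b[0]:b[1]].reshape(-1,3); q=q[(abs(q[:,0])<.03)&(q[:,2]<.02)&(q[:,2]>-.06)]
    print(n,len(q),np.percentile(q,[0,2,50,98,100],axis=0).round(4).tolist())
E
```

```text
0.0187
w4 1939 [[-0.012, -0.0561, -0.0563], [-0.0091, -0.0549, -0.0504], [0.0077, -0.0429, -0.0327], [0.0113, -0.0421, -0.0141], [0.0129, -0.0417, -0.0118]]
w4 1888 [[-0.0114, 0.042, -0.0567], [-0.0092, 0.0422, -0.0501], [0.0076, 0.0429, -0.0322], [0.0113, 0.0546, -0.0143], [0.013, 0.0559, -0.0123]]
w2 990 [[0.0021, -0.0303, -0.0508], [0.0042, -0.0292, -0.0495], [0.0105, -0.0215, -0.0322], [0.0131, -0.0171, -0.0091], [0.014, -0.0167, -0.0059]]
w2 1022 [[-0.0007, 0.0158, -0.0505], [0.003, 0.0164, -0.0494], [0.0105, 0.0208, -0.0323], [0.0181, 0.0287, -0.0094], [0.0232, 0.0299, -0.0064]]
```

Tips sit about 5 mm behind the TCP at a 46 mm opening, so TCP z ≈ -1 mm puts them about 4 mm above the desk, below the case's mid-height.

```bash
python3 -m inch '[{"slide":[0,0,4],"turn":0.03,"grip":8.5},{"slide":[0,0,8],"turn":0.03,"grip":8.5},{"slide":[0,0,12],"turn":0.03,"grip":8.5},{"slide":[0,0,16],"turn":0.03,"grip":8.5},{"slide":[0,0,19],"turn":0.03,"grip":8.5},{"slide":[0,0,21.5],"turn":0.03,"grip":8.5},{"slide":[0,0,22.8],"turn":0.03,"grip":8.5},{"slide":[0,0,23.4],"turn":0.03,"grip":8.5},{"slide":[0,0,23.4],"turn":0.03,"grip":8.5},{"slide":[0,0,23.4],"turn":0.03,"grip":6},{"slide":[0,0,23.4],"turn":0.03,"grip":5},{"slide":[0,0,23.4],"turn":0.03,"grip":4},{"slide":[0,0,23.4],"turn":0.03,"grip":4},{"slide":[0,0,23.4],"turn":0.03,"grip":4},{"slide":[0,0,23.4],"turn":0.03,"grip":4},{"slide":[0,0,23.4],"turn":0.03,"grip":4},{"slide":[0,0,23.4],"turn":0.03,"grip":4}]' 25
```

```text
time: 11.8
eef_pos: [0.4914, 0.2687, 0.0014]
tcp_rot: [0.837, 0.548, 0.001, 0.0]
contact_force: [0.3, -0.5, 5.7]
opening: 0.523
finger_force: 25.7
```

```bash
python3 -m inch '[{"slide":[0,0,-0.5],"turn":0,"grip":4},{"slide":[0,0,-2],"turn":0,"grip":4},{"slide":[0,0,-5],"turn":0,"grip":4},{"slide":[0,0,-8],"turn":0,"grip":4},{"slide":[-1.5,0.7,-10],"turn":-0.02,"grip":4},{"slide":[-4.5,2.2,-11],"turn":-0.06,"grip":4},{"slide":[-8,3.9,-11],"turn":-0.12,"grip":4},{"slide":[-11.5,5.6,-11],"turn":-0.18,"grip":4},{"slide":[-15,7.3,-11],"turn":-0.23,"grip":4},{"slide":[-18.5,9,-11],"turn":-0.28,"grip":4},{"slide":[-21.5,10.5,-11],"turn":-0.32,"grip":4},{"slide":[-23.6,11.5,-11],"turn":-0.34,"grip":4},{"slide":[-24.7,12,-11],"turn":-0.35,"grip":4},{"slide":[-24.7,12,-11],"turn":-0.35,"grip":4},{"slide":[-24.7,12,-11],"turn":-0.35,"grip":4},{"slide":[-24.7,12,-11],"turn":-0.35,"grip":4}]'
python3 - <<'E'
from h import *
im,d,K,W=look('wrist'); cv2.imwrite('pics/w5.png',im[...,::-1]); s=ctrl.get_state(); print(s['eef_pos'],s['opening'])
for (u,v,h) in():pass
E
```

```text
time: 13.4
eef_pos: [0.501, -0.0053, 0.11]
tcp_rot: [0.728, 0.685, 0.0, -0.0]
contact_force: [0.5, -0.1, -0.1]
opening: 0.523
finger_force: 25.5
[ 0.50101415 -0.00518274  0.10994048] 0.5227257845486927
```

View pics/w5.png

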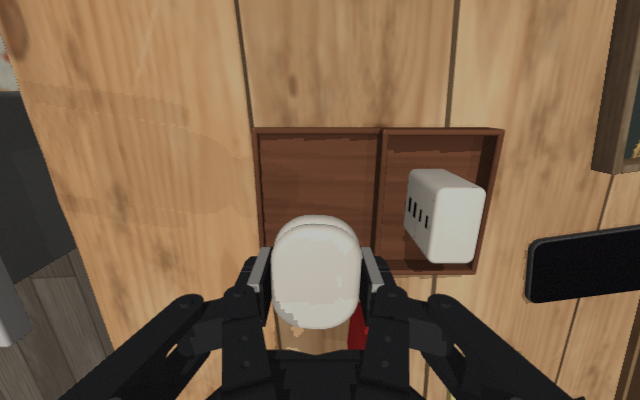

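The case is held level at (316,275), centred on the front bay (columns 258–380). The charger still stands in the back bay at (445,215). Lowering.

```bash
python3 -m inch '[{"slide":[0,0,1.5],"turn":0,"grip":4},{"slide":[0,0,4],"turn":0,"grip":4},{"slide":[0,0,6.5],"turn":0,"grip":4},{"slide":[0,0,8.5],"turn":0,"grip":4},{"slide":[0,0,9.6],"turn":0,"grip":4},{"slide":[0,0,10],"turn":0,"grip":4},{"slide":[0,0,10.2],"turn":0,"grip":4},{"slide":[0,0,10.3],"turn":0,"grip":4},{"slide":[0,0,10.4],"turn":0,"grip":4},{"slide":[0,0,10.4],"turn":0,"grip":4},{"slide":[0,0,10.4],"turn":0,"grip":4}]'
```

```text
time: 14.55
eef_pos: [0.5017, -0.0062, 0.0065]
tcp_rot: [0.729, 0.685, 0.0, 0.001]
contact_force: [-0.1, -0.6, 0.4]
opening: 0.524
finger_force: 25.6
```

```bash
python3 -m inch '[{"slide":[0,0,0.1],"turn":0,"grip":4},{"slide":[0,0,0.1],"turn":0,"grip":4},{"slide":[0,0,0.1],"turn":0,"grip":5},{"slide":[0,0,0.1],"turn":0,"grip":5.6},{"slide":[0,0,0.1],"turn":0,"grip":5.8},{"slide":[0,0,0.1],"turn":0,"grip":5.8},{"slide":[0,0,0.1],"turn":0,"grip":5.8},{"slide":[0,0,-0.5],"turn":0,"grip":5.8},{"slide":[0,0,-2],"turn":0,"grip":5.8},{"slide":[0,0,-5],"turn":0,"grip":5.8},{"slide":[0,0,-9],"turn":0,"grip":8.5},{"slide":[0,0,-13],"turn":0,"grip":8.5},{"slide":[0,0,-17],"turn":0,"grip":8.5},{"slide":[0,0,-20],"turn":0,"grip":8.5},{"slide":[0,0,-20],"turn":0,"grip":8.5},{"slide":[0,0,-20],"turn":0,"grip":8.5}]'
python3 - <<'E'
from h import *
im,d,K,W=look('wrist'); cv2.imwrite('pics/w6.png',im[...,::-1]); p=cloud(d,K,W)
a=top(im,p,(250,380,80,260),.02,.035); c=top(im,p,(250,460,80,260),.058,.085)
E
```

```text
time: 16.15
eef_pos: [0.5014, -0.0061, 0.2068]
tcp_rot: [0.729, 0.685, 0.001, 0.001]
contact_force: [0.1, 0.7, -0.9]
opening: 0.995
finger_force: 0.0
1689 [501.5  -7.9] [59.2 45.3] 82.8 0.0264
1900 [598.7  -9.4] [57.1 34.2] 87.3 0.0678
```

View pics/w6.png

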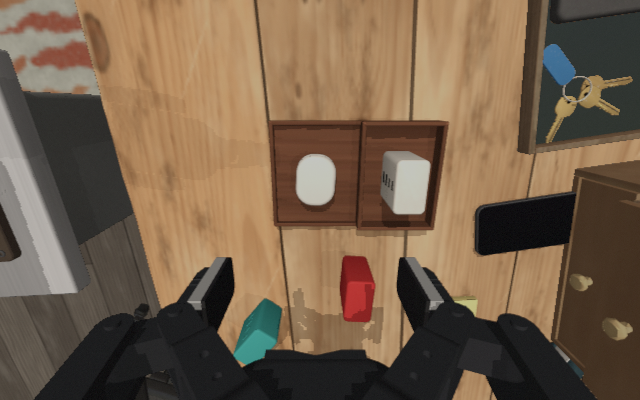

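The case lies flat in the front bay at (316,180), its top at 26.4 mm. The charger stands in the back bay at (405,183), and the robot is clear of everything.

```bash
python3 -c "from plant import ctrl; print(ctrl.sign_off())"
```

```text
the job is handed in; nothing more can be done
None
```

The job is handed in at about 16 s: the charger stands upright in the back bay, the earphone case lies flat in the front bay, both are released, and I saw no contact with anything else; the sign-off gave no verdict.

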